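Roll the honing wheel home under the tool-rest bar

TASK

The honing stand has a sanding block left in its cradle: take it out and put it down in the shallow tray. Then roll the honing wheel over the bench on its rim, upright and never lifted off the bench, round whatever stands in the way and over the low front batten into the cradle under the tool-rest bar; leave it standing there by itself, upright, square and in the middle. Do not knock or shift anything else.

Things in the scene. Friction and masses are not known exactly. Their poses are not given: they have to be found in the camera images.
- wheel_hub (a point): Centre of the honing wheel (loose, about 0.4 kg): disc 80 mm across, 24 thick, brown rim, standing on its rim, centre 40 mm up. It spins freely on bearings on a steel axle 14 mm thick with flat ends, 60 mm long, that sticks out 18 mm on both faces: pinched by the axle's ends, it can be rolled. Own y = axle (ends alike). Falls if leant over about 15 degrees; rolls away easily when pushed.
- wheel_mark (a point): Centre of the wheel's black balance plug (10 mm, seen on both faces), 29 mm from the axle; at the start it is straight below the axle and it goes round as the wheel rolls.
- block_mid (a point): Centre, half-way up, of the sanding block (loose, about 60 g): cork with a dark wooden top, 28 (own x) by 50 (own y) by 42 mm high. It starts standing on the bench in the cradle between the battens, nearly square to the stand, about 2 mm on the +x side of the cradle's middle.
- stand: Honing stand, fixed. Origin: on the bench, middle of the cradle. Own x = the way the wheel rolls in (front is -x), y = along the battens and the parked axle. Two half-round battens along y, 70 mm long: front 6 mm high, axis at x -22.5 mm; rear (the stop) 12 mm high at x +33.5. Bare bench between. A parked wheel's axle is at x about 0, 40 mm up; going over the front batten lifts it to 46.
- stand_bar (a point): Middle of the tool-rest bar's axis: steel bar 14 mm thick along the stand's y, 220 mm long, 140 mm above the bench and 20 mm to +x of the cradle's middle, so a hand straight above the cradle does not fit: lean it back to the stand's -x, 25 to 45 degrees. Arms at y +-100 mm hold it from two 16 mm posts 72 mm to +x of the cradle's middle, on a foot 250 (y) by 50 by 16 mm high.
- tray: Shallow open wooden tray, fixed: 110 (x) by 130 (y) by 22 mm high, walls and floor 5 mm. Origin at the centre of its underside.
- dog: Brass bench dog, a turned post fixed in the bench: 36 mm in diameter, 56 mm high. Origin at the centre of its foot. Do not touch it.
- jar: Amber glass jar (loose, 150 g), 40 mm in diameter, 60 mm high. Origin at the centre of its underside. Leave it where it is.
- offcuts: Pile of wood offcuts (loose, 0.6 kg), 120 (x) by 110 (y) by 35 mm high. Origin at the centre of its underside. Leave it where it is.
- jig: Wooden neck-holding jig, fixed: 130 (x) by 150 (y) mm foot, two jaws up to 63 mm high, a screw with a round head that sticks out to 72 mm on the -y side. Origin at the centre of its underside. Do not touch it.
- gouge: Small wood-handled screwdriver (loose), 170 mm long, lying along its own x. Origin under the middle of its length. Leave it where it is.
Not all that is in view belongs to the job. Leave any purple look-alike of the part that bears wheel_hub alone.

How it is judged:
On the way, in this order (a step that is already met when the one before it is completed fails the run):
1. the sanding block lies in the tray, let go (x of block_mid in the frame of tray between -0.045 and 0.045 m and y of block_mid in the frame of tray between -0.055 and 0.055 m and z of block_mid in the frame of tray below 0.036 m and contact force between the fingers and block below 0.1 N and linear speed of block below 0.05 m/s), for 0.2 s.
2. the wheel really rolls on the bench: its plug, at first below the axle, has come round to above it (at least about a third of a turn) (height (world z) of wheel_mark above 0.055 m and height (world z) of wheel_hub below 0.052 m), for 0.05 s.
3. the wheel stands in the cradle (x of wheel_hub in the frame of stand between -0.01 and 0.01 m and y of wheel_hub in the frame of stand between -0.015 and 0.015 m and height (world z) of wheel_hub below 0.044 m and angle between wheel_hub's own y axis and vertical between 1.4 and 1.742 rad and angle between the y axis of wheel_hub and the y axis of stand, either way round below 0.2 rad), for 0.1 s.
At the end, for the whole second after the job is handed in: The wheel stands in the cradle by itself, at rest: axle within 10 mm (stand x) and 15 mm (stand y) of the stand's origin, under 44 mm up, upright within 9 degrees, square within 0.2 rad. The block lies in the tray (centre within 45 mm in x, 55 in y of its centre, under 36 mm up), let go (all of step 1 and all of step 3 and contact force between the fingers and wheel below 0.1 N and linear speed of wheel below 0.02 m/s and angular speed of wheel below 0.4 rad/s); the robot touches nothing.
It fails at once if the wheel falls or leans more than 26 degrees (angle between wheel_hub's own y axis and vertical below 1.117 rad or angle between wheel_hub's own y axis and vertical above 2.025 rad).
It fails at once if the wheel is lifted off the bench (axle more than 54 mm up; rolling over the front batten takes it to 46 mm) (height (world z) of wheel_hub above 0.054 m).
It fails at once if the bench dog or the jig is touched with more than 2 N (contact force between any of dog, jig and anything else above 2 N).
It fails at once if the jar, the screwdriver or the offcuts are shifted by more than 15 mm (distance of any of jar, gouge, offcuts from where it was at the start of the episode above 0.015 m).
It fails at once if the robot knocks the stand with more than 10 N (contact force between any of the fingers, the arm and stand above 10 N).
It also fails if it takes over 72 s, if anything falls off the work surface, if the arm or the gripper's body presses on something with over 40 N, if the wrist force passes 120 N, or if a joint passes its speed limit or range.

ROBOT

A 6-joint arm with a two-finger parallel gripper is mounted at the origin on the work surface. World frame = base frame: x ahead of the robot, y to its left, z up, the work surface at z = 0. Lengths are in m, angles in rad, forces in N, time in s.
With the tool pointing down it reaches from about 0.275 to 0.825 m from the base axis. Payload 4.9 kg.
Tool frame: the origin (TCP) lies midway between the tips of the shut fingers; the grasp point (between the pads) lies 19 mm behind it (ctrl.tcp_to_grasp is the distance from the TCP to the grasp point, in m); z points along the fingers, x is the direction in which the jaws open and shut, and the axes are right-handed (so a half turn about z gives the same grasp; the last joint's range is limited). The gripper opens to 85 mm and grips with 20 to 120 N. Pads are 22 mm wide; open, the fingers measure 114 mm over their backs; the gripper's body (76 mm by 85 mm) begins 54 mm behind the grasp point. The pads swing forward as they close: fully open they stand 13 mm farther back than shut.
Start: joints at [-0.134, 0.326, -0.193, 1.052, 0, 1.437], TCP at [0.55, 0, 0.231] pointing down, gripper open.
Joint ranges: [-2.65, 2.65], [-0.97, 1.79], [-1.3, 1.35], [-1.93, 2.1], [-1.47, 1.37], [-3.14, 3.14]. Speed limits (rad/s): [2.57, 2.57, 3.14, 3.14, 3.14, 3.14].

INTERFACE

Orientations are given as a unit quaternion [x, y, z, w].
In Python, from workcell import ctrl, vision, job gives the robot as it stands. The module is installed in compiled form; this text tells all that it offers.
- The arm moves only by the tool move_arm, never from a script. Its argument "targets" is a list of rows, each a list of 2 entries, a list of its own where there are three numbers: the shift along the tool's x, y, z in mm, then the turn, a rotation vector about the tool's x, y, z in degrees. In form: [[[dx, dy, dz], [wx, wy, wz]], ...]. A call has 1 to 20 rows; each row shifts and turns the pose as measured when the row begins, along the tool's axes as they then stand; what a row does not reach is not made up. A row lasts 1/12 s, in which the tool goes at most 41.7 mm and 7.16 degrees, less where a joint would pass 70% of its speed; a pose out of reach is approached as far as the arm can. A call is refused whole if a number of a shift passes 41.7 or a number of a turn 7.16, either way. A call with a gripper value outside its range is refused whole. "grip" is the finger opening in mm, from 0 to 85.4, set as the call begins (left out, the last holds). The fingers move at their own pace and stop on an object; "squeeze" is the grip in N (left out, the last holds). Time passes only in rows, so rows that do not move let the fingers close. It gives the time, the measured TCP pose, the force and the opening at its end, in the units of the state.
- ctrl.read_state(): the state, without advancing time (a new reading comes with each control period).
- vision.camera(name): name is "scene" or "side" or "wrist"; returns the picture (400x640x3 uint8, red, green, blue); there is no depth.
- vision.camera_info(name): a dict with "fx", "fy", "cx", "cy" (pixels), "D" ([k1, k2, p1, p2, k3] as OpenCV has them; the pictures are not rectified), "R" (3x3) and "t" (3): a world point X has camera coordinates R X + t; the wrist camera has in their place "mount" (4x4, takes a point from camera to tool coordinates, whose origin is the TCP and whose axes are the tool frame's). Camera axes: x right, y down, z forward; pixel columns grow to the right and rows downward; lengths in m; the calibration is good to about 2 mm. A picture is of the moment at which its call begins: read the wrist's pose just before it. camera_info takes no time and is no camera call.
- job.close_job(): hands the job in, once; it reports no verdict.
The state is a dict: "clock": time; "joints": joint angles; "qvel": joint speeds; "joint_efforts": joint torques, N m; "position": TCP position; "ee_rot": TCP orientation; "force": force on the tool from outside, world axes, zero at the start; "ft_torque": the same for the moment, N m; "opening": finger opening in m.
Only numpy, scipy, OpenCV 4.12 (cv2) and the standard library are available. Lean on these libraries where they do the work, as an engineer would, in place of code of your own. Each camera call takes 0.05 s, during which the arm holds its last target. There are 200 camera calls.

## Working session

There is one attempt and no reset: what is moved stays moved. The work goes in short steps, Python scripts to look and compute and a tool call to move; the robot and the scene stay as the last step left them, time stands still between calls to the robot, and variables do not carry over. Pictures are saved under pics/ and viewed, about 8 in all and at most 12, crops included, and the job is handed in when it is done.

Besides the shell and the picture viewer there is one more tool, called after ">>>" by a JSON object that holds its "name" and its "arguments". move_arm: Moves the arm, as the interface text tells. Its arguments: {"type":"object","properties":{"targets":{"type":"array"},"grip":{"type":"number"},"squeeze":{"type":"number"}},"required":["targets"]}

```bash
mkdir -p pics
python3 - <<'E'
from workcell import ctrl, vision
import cv2,numpy as np
print(ctrl.read_state())
for n in("scene","side","wrist"):
    im=vision.camera(n); cv2.imwrite(f"pics/{n}0.png",im[:,:,::-1]); 
    i=vision.camera_info(n); print(n,{k:np.round(v,4).tolist() for k,v in i.items()})
E
```

```text
{'clock': 0.0, 'joints': array([-1.34169670e-01,  3.26921907e-01, -1.93561866e-01,  1.05197772e+00,
        5.19799354e-05,  1.43659372e+00]), 'qvel': array([ 0.00073843, -0.00064598,  0.00084243,  0.00240755, -0.00016228,
       -0.00073767]), 'joint_efforts': array([-1.24197268e-03, -4.43398941e+01,  2.62443137e+01,  1.56443648e-02,
       -1.97191571e-04, -6.55614656e-06]), 'position': array([5.49443597e-01, 1.19161636e-04, 2.30522139e-01]), 'ee_rot': array([ 9.99999653e-01,  1.64474514e-05, -8.21623002e-04, -1.37142653e-04]), 'force': array([ 0.17951826,  0.54561699, -0.14370535]), 'ft_torque': array([-0.03116801, -0.01240494, -0.02622066]), 'opening': 0.08556281778518093}
scene {'fx': 462.269, 'fy': 462.269, 'cx': 319.8475, 'cy': 194.6318, 'D': [0.0136, 0.0, 0.0, 0.0, 0.0], 'R': [[-0.6068, 0.7948, 0.0094], [0.4971, 0.3887, -0.7758], [-0.6203, -0.466, -0.6309]], 't': [0.3251, -0.2002, 1.5684]}
side {'fx': 515.2245, 'fy': 515.2245, 'cx': 317.4535, 'cy': 193.9497, 'D': [-0.0947, 0.0, 0.0, 0.0, 0.0], 'R': [[0.9989, -0.0474, -0.0068], [-0.0404, -0.7566, -0.6527], [0.0258, 0.6522, -0.7576]], 't': [-0.5339, 0.081, 1.4943]}
wrist {'fx': 285.0584, 'fy': 285.0584, 'cx': 318.014, 'cy': 199.8402, 'D': [0.0108, 0.0, 0.0, 0.0, 0.0], 'mount': [[1.0, -0.0003, 0.0, 0.0004], [0.0003, 0.9577, 0.2879, -0.075], [-0.0001, -0.2879, 0.9577, -0.1422], [0.0, 0.0, 0.0, 1.0]]}
```

View pics/scene0.png

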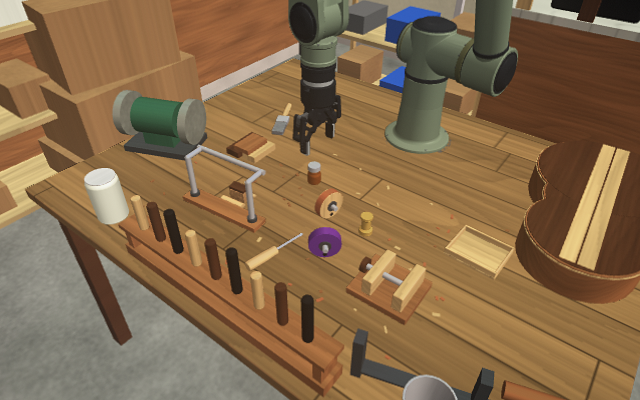

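View pics/side0.png

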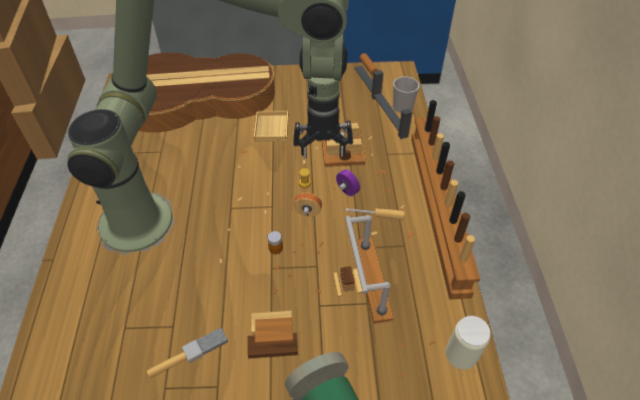

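The scene camera shows the stand at about (225,190), block (240,190), wheel (329,204), dog (366,222), jar (314,172), tray (480,250) and jig (390,285). The side camera shows the same things. I'll enlarge crops of both next.

```bash
cat > h.py <<'E'
import cv2,numpy as np
from workcell import ctrl,vision
from scipy.spatial.transform import Rotation as Ro
def cam(n,st=None):
    i=vision.camera_info(n);K=np.array([[i['fx'],0,i['cx']],[0,i['fy'],i['cy']],[0,0,1.]]);D=np.array(i['D'],float)
    if n=='wrist':
        st=st or ctrl.read_state();T=np.eye(4);T[:3,:3]=Ro.from_quat(st['ee_rot']).as_matrix();T[:3,3]=st['position']
        W=T@np.array(i['mount']);R=W[:3,:3].T;t=-R@W[:3,3]
    else: R=np.array(i['R']);t=np.array(i['t'])
    return K,D,R,t
def ray(n,uv,c=None):
    K,D,R,t=c or cam(n);p=cv2.undistortPoints(np.array([[uv]],float),K,D)[0,0]
    d=R.T@np.array([p[0],p[1],1]);return -R.T@t,d/np.linalg.norm(d)
def plane(n,uv,z,c=None):
    o,d=ray(n,uv,c);return o+d*(z-o[2])/d[2]
def tri(obs):  # [(name,uv[,cam])]
    A=np.zeros((3,3));b=np.zeros(3);L=[]
    for q in obs:
        o,d=ray(*q);P=np.eye(3)-np.outer(d,d);A+=P;b+=P@o;L.append((o,P))
    x=np.linalg.solve(A,b);return x,[np.linalg.norm(P@(x-o))*1e3 for o,P in L]
def proj(n,X,c=None):
    K,D,R,t=c or cam(n);return cv2.projectPoints(np.array(X,float).reshape(-1,3),cv2.Rodrigues(R)[0],t,K,D)[0][:,0]
def crop(im,x,y,w,h,s,f):
    c=cv2.resize(im[y:y+h,x:x+w],None,fx=s,fy=s,interpolation=cv2.INTER_CUBIC)[:,:,::-1].copy()
    for u in range((x+19)//20*20,x+w,20): cv2.putText(c,str(u),(int((u-x)*s),8),0,.3,(255,255,255),1);cv2.line(c,(int((u-x)*s),10),(int((u-x)*s),16),(255,255,255),1)
    for v in range((y+19)//20*20,y+h,20): cv2.putText(c,str(v),(0,int((v-y)*s)),0,.3,(255,255,255),1);cv2.line(c,(22,int((v-y)*s)),(28,int((v-y)*s)),(255,255,255),1)
    cv2.imwrite(f,c)
E
python3 - <<'E'
from h import *
a=cv2.imread('pics/scene0.png')[:,:,::-1];crop(a,180,120,266,198,3,'pics/sc1.png')
a=cv2.imread('pics/side0.png')[:,:,::-1];crop(a,240,100,180,225,2.65,'pics/si1.png')
E
```

```text
(no output)
```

View pics/sc1.png

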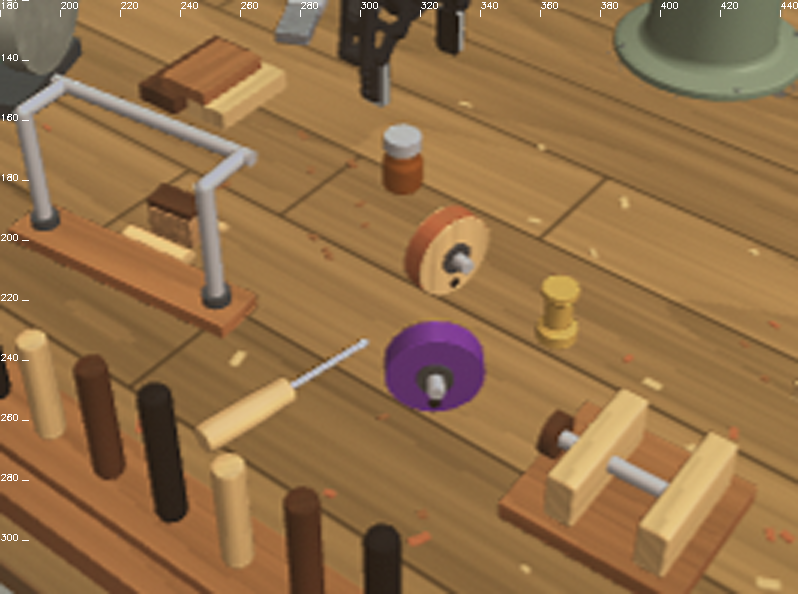

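View pics/si1.png

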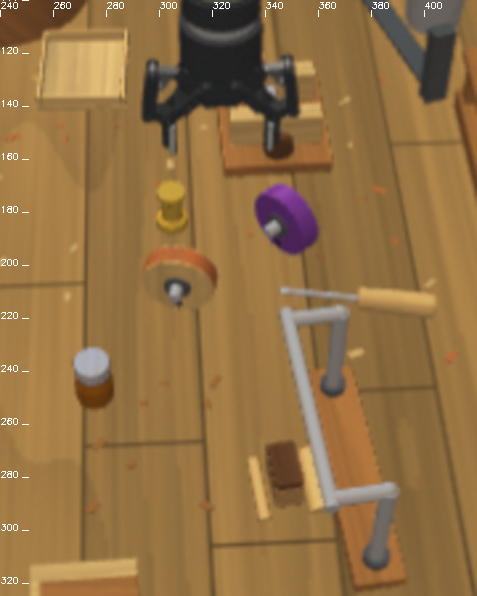

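The crops (crop/3 + offset) show the bar ends at scene (263,172) and (202,148), with the post collars below them. The wheel's axle ends are at scene (333,207) and side (307,210). The block top is at scene (238,186) and side (347,275). I'll measure these next.

Run:
```python
from h import *
np.set_printoptions(precision=4,suppress=True)
S=lambda x,y:(x/3+180-.5+.17,y/3+120-.33); D=lambda x,y:(x/2.65+240-.3,y/2.65+100-.3)
# bar ends triangulated
p=tri([('scene',S(252,156)),('side',D(287,314))]);q=tri([('scene',S(61,81)),('side',D(331,501))]);print('bar',p,q)
# collars
a=tri([('scene',S(216,297)),('side',D(333,384))]);b=tri([('scene',S(44,217)),('side',D(376,558))]);print('posts',a,b)
d=p[0]-q[0];print('yaw bar',np.degrees(np.arctan2(-d[0],d[1])),np.linalg.norm(d)); d=a[0]-b[0];print('yaw posts',np.degrees(np.arctan2(-d[0],d[1])),np.linalg.norm(d))
A=plane('scene',S(464,263),.04);B=plane('side',D(175,293),.04);print('axle',A,B,(A+B)/2, A-B)
# plugs
print('dog top',tri([('scene',S(561,289)),('side',D(172,191))]))
print('jar top',tri([('scene',S(403,135)),('side',D(92,362))]))
print('tray scene rim', [plane('side',D(*c),.022)[:2] for c in((46,33),(129,31),(37,107),(125,107))])
print('block top scene',[plane('scene',S(*c),.042)[:2] for c in((150,203),(166,184),(214,196),(196,216))])
print('block top side',[plane('side',D(*c),.042)[:2] for c in((266,446),(294,441),(303,483),(274,490))])
print('front batten',[plane('side',D(*c),.004)[:2] for c in((253,459),(265,517))],'rear',[plane('side',D(*c),.01)[:2] for c in((304,448),(318,508))])
print('foot corners side',[plane('side',D(*c),.016)[:2] for c in((357,586),(403,577))])
print('foot corners scene',[plane('scene',S(*c),.016)[:2] for c in((256,297),(222,324),(12,230))])
print('jig scr',plane('scene',S(555,435),.055),plane('side',D(281,147),.055))
print('gouge tip',plane('side',D(284,291),.01),'offcut',plane('scene',S(208,122),.0),plane('scene',S(285,78),.02))
print('purple',plane('scene',S(435,380),.04),plane('side',D(275,228),.04))
```

```text
bar (array([ 0.6065, -0.1273,  0.1403]), [np.float64(1.5917914813396097), np.float64(1.5917914813394516)]) (array([ 0.6281, -0.3376,  0.1418]), [np.float64(0.11613996207775167), np.float64(0.11613996207801505)])
posts (array([ 0.6603, -0.129 ,  0.0196]), [np.float64(0.08187053089551462), np.float64(0.08187053089545165)]) (array([ 0.6791, -0.3311,  0.0205]), [np.float64(0.40353250286682824), np.float64(0.4035325028669103)])
yaw bar 5.882158089520153 0.2113418920266511
yaw posts 5.325888452346473 0.20300126779117478
axle [0.5104 0.028  0.04  ] [ 0.5006 -0.0156  0.04  ] [0.5055 0.0062 0.04  ] [0.0098 0.0435 0.    ]
dog top (array([0.5017, 0.1215, 0.0545]), [np.float64(0.3840123107669017), np.float64(0.3840123107670709)])
jar top (array([ 0.413 , -0.1161,  0.0591]), [np.float64(0.5164291086900624), np.float64(0.5164291086902189)])
tray scene rim [array([0.3465, 0.4436]), array([0.4549, 0.4412]), array([0.3397, 0.3033]), array([0.4486, 0.2971])]
block top scene [array([ 0.6213, -0.2472]), array([ 0.592 , -0.2563]), array([ 0.5776, -0.2085]), array([ 0.609 , -0.2007])]
block top side [array([ 0.5835, -0.2149]), array([ 0.6114, -0.2106]), array([ 0.6159, -0.2587]), array([ 0.5874, -0.2649])]
front batten [array([ 0.5721, -0.2055]), array([ 0.5792, -0.2723])] rear [array([ 0.6239, -0.199 ]), array([ 0.6312, -0.2685])]
foot corners side [array([ 0.6588, -0.357 ]), array([ 0.703 , -0.3502])]
foot corners scene [array([ 0.6362, -0.1045]), array([ 0.6794, -0.104 ]), array([ 0.7063, -0.3441])]
jig scr [0.6427 0.2075 0.055 ] [0.631  0.1842 0.055 ]
gouge tip [0.6209 0.0052 0.01  ] offcut [ 0.4538 -0.3413  0.    ] [ 0.3641 -0.3127  0.02  ]
purple [0.6401 0.0936 0.04  ] [0.6154 0.0719 0.04  ]
```

```bash
cat >> h.py <<'E'
from scipy.linalg import expm,logm
np.set_printoptions(precision=4,suppress=True)
def axes(psi,th):
    p,t=np.radians([psi,th]);x=np.array([np.cos(p),np.sin(p),0]);h=np.array([np.sin(p),-np.cos(p),0])
    z=np.sin(t)*h-np.cos(t)*np.array([0,0,1]);return np.c_[x,np.cross(z,x),z]
def go(G,psi,th,ahead=.023,back=0,n=None):
    """rows that take the tool so that the point `ahead` behind the TCP comes to G, backed off by `back`"""
    s=ctrl.read_state();A=np.eye(4);A[:3,:3]=Ro.from_quat(s['ee_rot']).as_matrix();A[:3,3]=s['position']
    B=np.eye(4);B[:3,:3]=axes(psi,th);B[:3,3]=np.array(G)+B[:3,2]*(ahead-back)
    T=np.linalg.inv(A)@B;L=np.real(logm(T))
    m=max(np.linalg.norm(T[:3,3])*1e3/38,np.degrees(np.linalg.norm(Ro.from_matrix(T[:3,:3]).as_rotvec()))/7)
    n=n or int(np.ceil(m))
    q=expm(L/n);print('t %.2f'%s['clock'],'TCP',s['position'],'->',B[:3,3],'n',n,'(min %.1f)'%m,'row',np.round(q[:3,3]*1e3,1).tolist(),np.round(np.degrees(Ro.from_matrix(q[:3,:3]).as_rotvec()),2).tolist())
    print('path z',np.round([(A@expm(L*k/n))[2,3] for k in range(n+1)],3).tolist())
E
python3 -c "
from h import *
go([.5995,-.2345,.03],95.6,30,back=.12)"
```

```text
t 0.15 TCP [0.5496 0.0001 0.2307] -> [ 0.5512 -0.2392  0.114 ] n 15 (min 14.2) row [-13.7, 11.0, 9.8] [-1.51, 1.67, -6.21]
path z [0.231, 0.221, 0.211, 0.201, 0.192, 0.182, 0.173, 0.164, 0.156, 0.148, 0.14, 0.134, 0.128, 0.122, 0.118, 0.114]
```

>>> {"name": "move_arm", "arguments": {"targets": [[[-13.7,11,9.8],[-1.51,1.67,-6.21]],[[-13.7,11,9.8],[-1.51,1.67,-6.21]],[[-13.7,11,9.8],[-1.51,1.67,-6.21]],[[-13.7,11,9.8],[-1.51,1.67,-6.21]],[[-13.7,11,9.8],[-1.51,1.67,-6.21]],[[-13.7,11,9.8],[-1.51,1.67,-6.21]],[[-13.7,11,9.8],[-1.51,1.67,-6.21]],[[-13.7,11,9.8],[-1.51,1.67,-6.21]],[[-13.7,11,9.8],[-1.51,1.67,-6.21]],[[-13.7,11,9.8],[-1.51,1.67,-6.21]],[[-13.7,11,9.8],[-1.51,1.67,-6.21]],[[-13.7,11,9.8],[-1.51,1.67,-6.21]],[[-13.7,11,9.8],[-1.51,1.67,-6.21]],[[-13.7,11,9.8],[-1.51,1.67,-6.21]],[[-13.7,11,9.8],[-1.51,1.67,-6.21]]], "grip": 85}}

```text
clock: 1.4
position: [0.5554, -0.2396, 0.1095]
ee_rot: [0.614, 0.743, 0.197, 0.178]
force: [0.2, -0.5, -0.7]
opening: 0.0851
```

Run:
```python
from h import *
go([.5995,-.2345,.03],95.6,30,back=.12)
s=ctrl.read_state();print(s['joints']);im=vision.camera('wrist');cv2.imwrite('pics/w1.png',im[:,:,::-1])
```

```text
t 1.40 TCP [ 0.5554 -0.2396  0.1095] -> [ 0.5512 -0.2392  0.114 ] n 1 (min 0.7) row [1.0, -1.1, -5.9] [0.81, -1.41, 4.84]
path z [0.11, 0.114]
[-0.7325  0.3363 -0.7012  0.1704  0.4052 -0.8462]
```

View pics/w1.png

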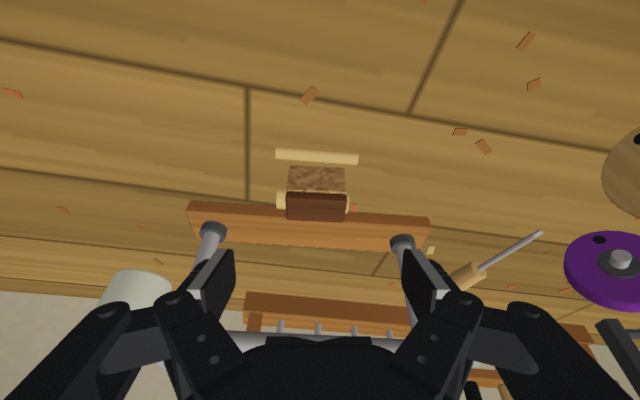

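The wrist view shows the block between the open fingers. Its dark top spans (286,192) to (344,221), and the front batten runs from (275,153) to (358,158). I'll compute from these.

Run:
```python
from h import *
s=ctrl.read_state();c=cam('wrist',s)
P=lambda u,v,z:plane('wrist',(u,v),z,c)[:2]
b=[P(286,192,.042),P(346,196,.042),P(346,221,.042),P(286,219,.042)];print('block',b,np.mean(b,0))
f=[P(276,149,.004),P(358,154,.004)];g=[P(276,160,.002),P(358,165,.002)];print('batten',f,g,np.mean(f+g,0))
d=np.array(f[1])-f[0];print(np.degrees(np.arctan2(-d[0],d[1])))
ft=[P(189,202,.016),P(430,218,.016)];print('foot front',ft,np.mean(ft,0));d=ft[1]-ft[0];print(np.degrees(np.arctan2(-d[0],d[1])),np.linalg.norm(d))
go([.5995,-.2345,.03],95.6,30)
```

```text
block [array([ 0.5848, -0.2642]), array([ 0.5795, -0.218 ]), array([ 0.6098, -0.21  ]), array([ 0.6182, -0.2608])] [ 0.5981 -0.2383]
batten [array([ 0.5754, -0.2774]), array([ 0.5666, -0.2095])] [array([ 0.5889, -0.2766]), array([ 0.5798, -0.2054])] [ 0.5777 -0.2422]
7.3623314392463595
foot front [array([ 0.6454, -0.353 ]), array([ 0.6193, -0.122 ])] [ 0.6324 -0.2375]
6.448657439117765 0.23250651445858111
t 1.45 TCP [ 0.5579 -0.2439  0.1095] -> [ 0.6109 -0.2334  0.0101] n 3 (min 3.0) row [1.3, -1.3, 37.7] [0.31, -0.4, 1.68]
path z [0.109, 0.076, 0.043, 0.01]
```

```bash
python3 -c "
from h import *
go([.5995,-.236,.03],96,30,back=.04,n=4)"
```

```text
t 1.45 TCP [ 0.5579 -0.2439  0.1095] -> [ 0.591  -0.2369  0.0447] n 4 (min 1.9) row [0.7, -0.9, 18.2] [0.23, -0.25, 1.18]
path z [0.109, 0.093, 0.077, 0.061, 0.045]
```

>>> {"name": "move_arm", "arguments": {"targets": [[[0.7,-0.9,18.2],[0.23,-0.25,1.18]],[[0.7,-0.9,18.2],[0.23,-0.25,1.18]],[[0.7,-0.9,18.2],[0.23,-0.25,1.18]],[[0.7,-0.9,18.2],[0.23,-0.25,1.18]],[[0,0,0],[0,0,0]],[[0,0,0],[0,0,0]]]}}

```text
clock: 1.95
position: [0.5924, -0.2415, 0.0412]
ee_rot: [0.651, 0.714, 0.191, 0.173]
force: [0.5, 0.5, 0.8]
opening: 0.0849
```

```bash
python3 -c "
from h import *
go([.5995,-.236,.03],96,30,n=5)"
```

```text
t 1.95 TCP [ 0.5924 -0.2415  0.0412] -> [ 0.6109 -0.2348  0.0101] n 5 (min 1.0) row [1.0, 0.2, 7.3] [-0.03, 0.05, -0.13]
path z [0.041, 0.035, 0.029, 0.023, 0.016, 0.01]
```

>>> {"name": "move_arm", "arguments": {"targets": [[[1,0.2,7.3],[0,0,-0.1]],[[1,0.2,7.3],[0,0,-0.1]],[[1,0.2,7.3],[0,0,-0.1]],[[1,0.2,7.3],[0,0,-0.1]],[[1,0.2,5],[0,0,-0.1]],[[0,0,0],[0,0,0]],[[0,0,0],[0,0,0]]]}}

```text
clock: 2.53
position: [0.6115, -0.2349, 0.0123]
ee_rot: [0.647, 0.717, 0.19, 0.175]
force: [-0.3, -0.4, 0.3]
opening: 0.0853
```

Run:
```python
from h import *
go([.5995,-.236,.03],96,30,n=1)
im=vision.camera('wrist');crop(im,200,120,240,180,3,'pics/w2.png')
```

```text
t 2.53 TCP [ 0.6115 -0.2349  0.0123] -> [ 0.6109 -0.2348  0.0101] n 1 (min 0.1) row [0.2, -1.6, 1.6] [-0.02, 0.36, -0.01]
path z [0.012, 0.01]
```

View pics/w2.png

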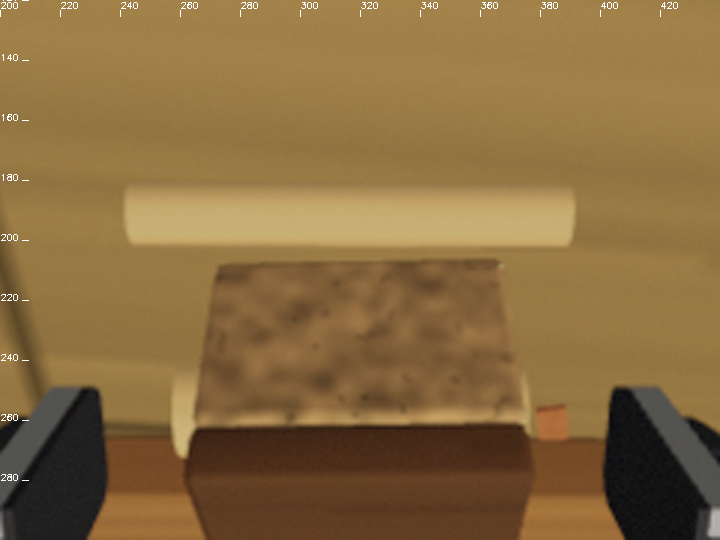

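The view shows the batten level at rows 182–202, columns 241–391. The block is centred at column 320 between the fingers, so I can close on it.

>>> {"name": "move_arm", "arguments": {"targets": [[[0,0,0],[0,0,0]],[[0,0,0],[0,0,0]],[[0,0,0],[0,0,0]],[[0,0,0],[0,0,0]],[[0,0,0],[0,0,0]],[[0,0,0],[0,0,0]],[[0,0,0],[0,0,0]],[[0,0,0],[0,0,0]]], "grip": 30, "squeeze": 30}}

```text
clock: 3.25
position: [0.6111, -0.2356, 0.0133]
ee_rot: [0.647, 0.717, 0.19, 0.176]
force: [0.1, -0.3, -1.4]
opening: 0.0498
```

Run:
```python
from h import *
s=dict(position=np.array([.6115,-.2349,.0123]),ee_rot=np.array([.647,.717,.19,.175]));c=cam('wrist',s)
f=[plane('wrist',u,z,c)[:2] for u,z in(((241.5,182.5),.003),((391.5,182.5),.003),((242.5,202),.003),((390,202),.003))];print(f);m=np.mean(f,0)
d=f[1]-f[0];y=np.degrees(np.arctan2(-d[0],d[1]));print(m,y,'origin',m+.0225*np.array([np.cos(np.radians(6)),np.sin(np.radians(6))]))
go([.5995,-.236,.045],96,30,n=2)
go([.50,-.246,.10],96,30,n=5)
```

```text
[array([ 0.5712, -0.2729]), array([ 0.5639, -0.2042]), array([ 0.5846, -0.2736]), array([ 0.5768, -0.2012])]
[ 0.5741 -0.238 ] 6.042864750033146 origin [ 0.5965 -0.2356]
t 3.25 TCP [ 0.6111 -0.2356  0.0133] -> [ 0.6109 -0.2348  0.0251] n 2 (min 0.3) row [0.4, 2.9, -5.2] [-0.0, 0.21, -0.02]
path z [0.013, 0.019, 0.025]
t 3.25 TCP [ 0.6111 -0.2356  0.0133] -> [ 0.5114 -0.2448  0.0801] n 5 (min 3.2) row [0.1, -10.7, -21.6] [-0.0, 0.09, -0.01]
path z [0.013, 0.027, 0.04, 0.053, 0.067, 0.08]
```

>>> {"name": "move_arm", "arguments": {"targets": [[[0,5,-8.7],[0,0,0]],[[0,5,-8.7],[0,0,0]],[[0,0,-20],[0,0,0]],[[0,-8,-25],[0,0,0]],[[0,-15,-25],[0,0,0]],[[0,-15,-25],[0,0,0]],[[0,-5,-25],[0,0,0]],[[0,0,0],[0,0,0]],[[0,0,0],[0,0,0]]]}}

```text
clock: 4.0
position: [0.5119, -0.2451, 0.1268]
ee_rot: [0.646, 0.718, 0.19, 0.178]
force: [-0.6, 0.5, 0.1]
opening: 0.0496
```

Run:
```python
from h import *
print(ctrl.read_state()['opening'])
go([.46,.0,.20],115,30)
go([.397,.373,.12],133,30)
```

```text
0.04964588323455931
t 4.00 TCP [ 0.5119 -0.2451  0.1268] -> [0.4704 0.0049 0.1801] n 7 (min 6.8) row [36.2, 6.5, -5.3] [0.01, 1.45, -2.32]
path z [0.127, 0.134, 0.142, 0.149, 0.157, 0.165, 0.172, 0.18]
t 4.00 TCP [ 0.5119 -0.2451  0.1268] -> [0.4054 0.3808 0.1001] n 17 (min 16.7) row [36.9, 7.1, 5.7] [-0.0, 1.13, -1.87]
path z [0.127, 0.125, 0.123, 0.122, 0.12, 0.118, 0.117, 0.115, 0.113, 0.112, 0.11, 0.109, 0.107, 0.106, 0.104, 0.103, 0.101, 0.1]
```

>>> {"name": "move_arm", "arguments": {"targets": [[[30,5,-10],[0,0.9,-1.5]],[[36,6,-10],[0,1.4,-2.3]],[[36,6,-8],[0,1.4,-2.3]],[[36,6,-5],[0,1.4,-2.3]],[[36,7,-3],[0,1.4,-2.3]],[[36,7,-3],[0,1.4,-2.3]],[[36,7,0],[0,1.4,-2.3]]]}}

```text
clock: 4.58
position: [0.4773, 0.0012, 0.184]
ee_rot: [0.524, 0.811, 0.216, 0.148]
force: [1.3, 0.7, -0.9]
opening: 0.0499
```

Run:
```python
from h import *
go([.397,.373,.12],133,30)
```

```text
t 4.58 TCP [0.4773 0.0012 0.184 ] -> [0.4054 0.3808 0.1001] n 11 (min 10.4) row [32.8, 7.7, 13.0] [0.02, 0.92, -1.45]
path z [0.184, 0.176, 0.168, 0.161, 0.153, 0.145, 0.138, 0.13, 0.123, 0.115, 0.108, 0.1]
```

>>> {"name": "move_arm", "arguments": {"targets": [[[33,7.7,13],[0,0.9,-1.45]],[[33,7.7,13],[0,0.9,-1.45]],[[33,7.7,13],[0,0.9,-1.45]],[[33,7.7,13],[0,0.9,-1.45]],[[33,7.7,13],[0,0.9,-1.45]],[[33,7.7,13],[0,0.9,-1.45]],[[33,7.7,13],[0,0.9,-1.45]],[[33,7.7,13],[0,0.9,-1.45]],[[33,7.7,13],[0,0.9,-1.45]],[[25,6,10],[0,0.7,-1]],[[12,3,5],[0,0.4,-0.5]],[[0,0,0],[0,0,0]],[[0,0,0],[0,0,0]]]}}

```text
clock: 5.67
position: [0.4092, 0.385, 0.1064]
ee_rot: [0.38, 0.886, 0.244, 0.109]
force: [-0.5, -0.6, -0.4]
opening: 0.0497
```

Run:
```python
from h import *
c=cam('wrist');im=vision.camera('wrist');cv2.imwrite('pics/w3.png',im[:,:,::-1])
go([.397,.373,.042],133,30)
```

```text
t 5.72 TCP [0.4094 0.3846 0.1065] -> [0.4054 0.3808 0.0221] n 3 (min 2.2) row [0.2, -15.9, 23.3] [0.32, 0.06, 0.19]
path z [0.107, 0.078, 0.05, 0.022]
```

View pics/w3.png

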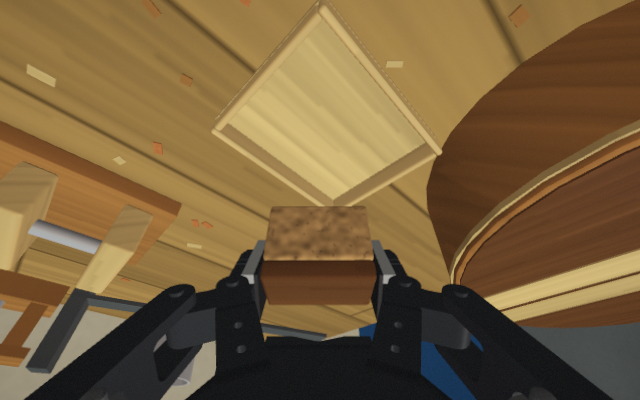

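The tray corners are at (323,3), (215,131) and (440,152), and the block is held upright. The guitar is close on the right, so I'll compute the tray centre exactly.

Run:
```python
from h import *
P=[plane('wrist',u,.022)[:2] for u in((323,2),(213,131),(441,152))];print(P,np.mean(P[1:],0))
print('guitar', plane('wrist',(428,190),.1),plane('scene',(516,215),.09),plane('side',(270,110),.0),plane('side',(272,92),.1))
m=np.mean(P[1:],0)
go([*m,.041],133,30,n=5)
```

```text
[array([0.338 , 0.3209]), array([0.4449, 0.3179]), array([0.345, 0.449])] [0.395  0.3834]
guitar [0.344  0.3925 0.1   ] [0.3107 0.4242 0.09  ] [0.3891 0.4788 0.    ] [0.4037 0.4521 0.1   ]
t 5.72 TCP [0.4094 0.3846 0.1065] -> [0.4034 0.3913 0.0211] n 5 (min 2.3) row [1.9, -8.7, 14.7] [0.19, 0.04, 0.11]
path z [0.107, 0.089, 0.072, 0.055, 0.038, 0.021]
```

Run:
```python
from h import *
go([.400,.375,.041],133,30,n=6)
```

```text
t 5.72 TCP [0.4094 0.3846 0.1065] -> [0.4084 0.3828 0.0211] n 6 (min 2.2) row [-0.0, -7.5, 12.1] [0.16, 0.03, 0.09]
path z [0.107, 0.092, 0.078, 0.064, 0.05, 0.035, 0.021]
```

>>> {"name": "move_arm", "arguments": {"targets": [[[0,-7.5,12],[0.2,0,0.1]],[[0,-7.5,12],[0.2,0,0.1]],[[0,-7.5,12],[0.2,0,0.1]],[[0,-7.5,12],[0.2,0,0.1]],[[0,-7,11],[0.1,0,0.1]],[[0,-5,8],[0,0,0]],[[0,0,0],[0,0,0]],[[0,0,0],[0,0,0]]]}}

```text
clock: 6.38
position: [0.4161, 0.377, 0.0286]
ee_rot: [0.391, 0.882, 0.239, 0.109]
force: [0.3, 0.2, -0.9]
opening: 0.0494
```

Run:
```python
from h import *
go([.400,.375,.040],133,30,n=1)
```

```text
t 6.38 TCP [0.4161 0.377  0.0286] -> [0.4084 0.3828 0.0201] n 1 (min 0.3) row [9.5, -5.8, 6.4] [0.41, 0.76, -0.63]
path z [0.029, 0.02]
```

>>> {"name": "move_arm", "arguments": {"targets": [[[3,-2.5,3],[0.2,0.4,-0.3]],[[3,-2.5,3],[0.2,0.4,-0.3]],[[1,-1.5,2.5],[0,0,0]],[[0,0,0],[0,0,0]],[[0,0,0],[0,0,0]]]}}

```text
clock: 6.8
position: [0.4127, 0.3814, 0.0201]
ee_rot: [0.386, 0.885, 0.239, 0.104]
force: [-0.6, -0.7, -0.9]
opening: 0.0495
```

>>> {"name": "move_arm", "arguments": {"targets": [[[0,-1,1.8],[0,0,0]],[[0,0,0],[0,0,0]],[[0,0,0],[0,0,0]]]}}

```text
clock: 7.05
position: [0.4129, 0.382, 0.0186]
ee_rot: [0.385, 0.885, 0.24, 0.104]
force: [-0.6, -0.3, -0.9]
opening: 0.0494
```

>>> {"name": "move_arm", "arguments": {"targets": [[[0,0,0],[0,0,0]],[[0,0,0],[0,0,0]],[[0,0,0],[0,0,0]],[[0,0,0],[0,0,0]],[[0,0,0],[0,0,0]]], "grip": 66}}

```text
clock: 7.47
position: [0.4134, 0.3825, 0.0192]
ee_rot: [0.385, 0.885, 0.24, 0.105]
force: [0.6, -0.4, -0.1]
opening: 0.0659
```

>>> {"name": "move_arm", "arguments": {"targets": [[[0,0,-15],[0,0,0]],[[0,0,-20],[0,0,0]],[[0,5,-30],[0,0,0]],[[0,10,-35],[0,0,0]],[[0,10,-35],[0,0,0]],[[0,0,-10],[0,0,0]],[[0,0,0],[0,0,0]]]}}

```text
clock: 8.05
position: [0.3729, 0.3449, 0.1607]
ee_rot: [0.385, 0.885, 0.239, 0.103]
force: [0.3, 0.4, -0.1]
opening: 0.0659
```

Run:
```python
from h import *
a=vision.camera('scene');b=vision.camera('side');
cv2.imwrite('pics/s4.png',b[:,:,::-1])
hs=cv2.cvtColor(a[220:280,440:520],cv2.COLOR_RGB2HSV);m=(hs[...,2]<90).astype(np.uint8)
ys,xs=np.nonzero(m);print(len(xs),xs.mean()+440,ys.mean()+220)
hb=cv2.cvtColor(b[105:145,250:292],cv2.COLOR_RGB2HSV);mb=(hb[...,2]<110);ys2,xs2=np.nonzero(mb);print(len(xs2),xs2.mean()+250,ys2.mean()+105)
print(tri([('scene',(xs.mean()+440,ys.mean()+220)),('side',(xs2.mean()+250,ys2.mean()+105))]))
A=cv2.resize(a[200:290,430:550],None,fx=4,fy=4);B=cv2.resize(b[80:170,230:310],None,fx=4,fy=4)
cv2.imwrite('pics/blk.png',np.hstack([A,B])[:,:,::-1])
go([.5055,.006,.04],77,30,back=.15)
```

```text
177 494.0282485875706 245.10169491525423
245 265.8 115.82040816326531
(array([0.3783, 0.4103, 0.0323]), [np.float64(0.0448384090187827), np.float64(0.04483840901888427)])
t 8.15 TCP [0.3731 0.3451 0.1589] -> [0.4436 0.0203 0.15  ] n 9 (min 8.8) row [-38.2, -3.9, -1.1] [0.0, -3.12, 5.38]
path z [0.159, 0.158, 0.157, 0.156, 0.155, 0.154, 0.153, 0.152, 0.151, 0.15]
```

View pics/blk.png

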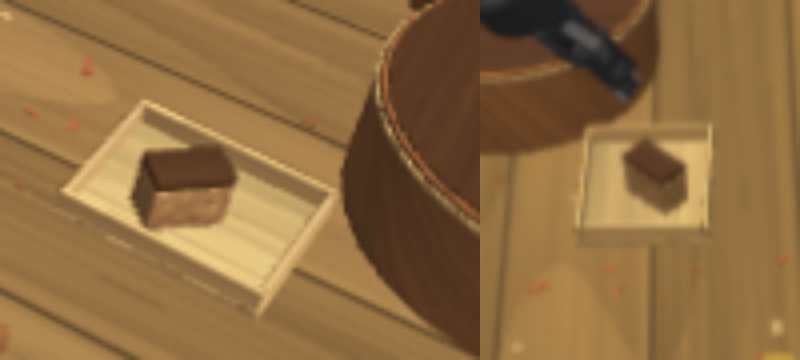

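The block stands upright on the tray floor near the middle, in both views. Next is the wheel.

>>> {"name": "move_arm", "arguments": {"targets": [[[-38,-4,-2],[0,-3.1,5.4]],[[-38,-4,-2],[0,-3.1,5.4]],[[-38,-4,-2],[0,-3.1,5.4]],[[-38,-4,-2],[0,-3.1,5.4]],[[-38,-4,-2],[0,-3.1,5.4]],[[-38,-4,-2],[0,-3.1,5.4]],[[-38,-4,-2],[0,-3.1,5.4]],[[-38,-4,-2],[0,-3.1,5.4]],[[-25,-3,-2],[0,-2,3.4]],[[-10,-1,0],[0,-1,1.6]],[[0,0,0],[0,0,0]],[[0,0,0],[0,0,0]]], "grip": 85}}

```text
clock: 9.15
position: [0.4301, 0.0109, 0.1368]
ee_rot: [0.769, 0.59, 0.147, 0.197]
force: [0.5, -0.2, -0.2]
opening: 0.0854
```

Run:
```python
from h import *
go([.5055,.006,.04],77,30,back=.15,n=1)
c=cam('wrist');im=vision.camera('wrist');crop(im,180,40,280,210,2.8,'pics/w4.png')
print(proj('wrist',[[.5055,.006,.04]],c)); np.savez('c4.npz',*c)
```

```text
t 9.15 TCP [0.4301 0.0109 0.1368] -> [0.4436 0.0203 0.15  ] n 1 (min 0.6) row [12.5, 15.6, -6.7] [-1.58, 1.35, -1.72]
path z [0.137, 0.15]
[[332.2361 213.2298]]
```

View pics/w4.png

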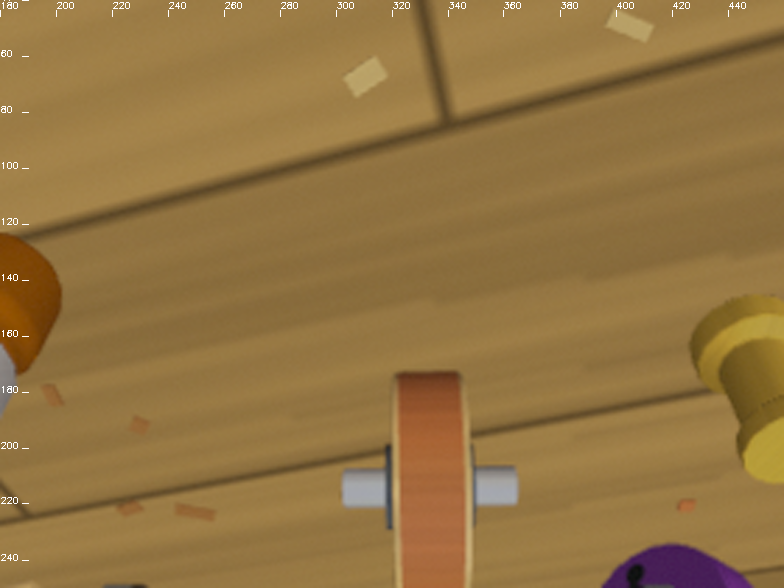

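The wheel is seen from behind, with axle ends at (302.5,214) and (364.6,213.6). The jar is at the left and the dog at the right.

Run:
```python
from h import *
c=tuple(np.load('c4.npz').values())
L=plane('wrist',(302.3,213.9),.04,c);R=plane('wrist',(364.4,213.5),.04,c);d=R-L;m=(L+R)/2
psi=np.degrees(np.arctan2(d[1],d[0]));print(L,R,np.linalg.norm(d),m,psi)
go([*m[:2],.04],psi,30,ahead=.025,back=.06)
go([*m[:2],.04],psi,30,ahead=.025)
```

```text
[ 0.499  -0.0225  0.04  ] [0.5139 0.0362 0.04  ] 0.06063660282115851 [0.5064 0.0068 0.04  ] 75.73512925316994
t 9.20 TCP [0.4301 0.0111 0.1367] -> [0.4895 0.0112 0.0703] n 3 (min 2.3) row [5.2, 6.0, 28.6] [-0.53, 0.24, -0.19]
path z [0.137, 0.114, 0.092, 0.07]
t 9.20 TCP [0.4301 0.0111 0.1367] -> [0.5185 0.0038 0.0183] n 4 (min 3.9) row [4.0, 4.8, 36.5] [-0.4, 0.18, -0.15]
path z [0.137, 0.107, 0.077, 0.048, 0.018]
```

>>> {"name": "move_arm", "arguments": {"targets": [[[4,4.5,18],[-0.4,0.2,-0.1]],[[4,4.5,18],[-0.4,0.2,-0.1]],[[4,4.5,18],[-0.4,0.2,-0.1]],[[3,4,18],[-0.4,0.1,-0.1]],[[0,0,5],[0,0,0]],[[0,0,0],[0,0,0]],[[0,0,0],[0,0,0]]]}}

```text
clock: 9.78
position: [0.49, 0.0208, 0.075]
ee_rot: [0.758, 0.599, 0.163, 0.203]
force: [-0.0, -0.3, -0.0]
opening: 0.0852
```

Run:
```python
from h import *
go([.5064,.0068,.04],75.7,30,ahead=.025,n=6)
```

```text
t 9.78 TCP [0.49   0.0208 0.075 ] -> [0.5185 0.0037 0.0183] n 6 (min 1.7) row [-1.7, -0.1, 10.8] [0.02, -0.12, 0.12]
path z [0.075, 0.066, 0.056, 0.047, 0.037, 0.028, 0.018]
```

>>> {"name": "move_arm", "arguments": {"targets": [[[-5,0,0],[0,-0.3,0.3]],[[-4,0,0],[0,-0.3,0.3]],[[0,0,0],[0,0,0]],[[0,0,0],[0,0,0]]]}}

```text
clock: 10.12
position: [0.4868, 0.0123, 0.0767]
ee_rot: [0.761, 0.594, 0.16, 0.205]
force: [-0.7, -0.0, 0.5]
opening: 0.0848
```

Run:
```python
from h import *
c=cam('wrist');im=vision.camera('wrist')
a=proj('wrist',[[.499,-.0225,.04],[.5139,.0362,.04],[.5064,.0068,.04]],c);print(a)
crop(im,200,130,240,180,2.6,'pics/w5.png')
go([.5064,.0068,.04],75.7,30,ahead=.025,n=6)
```

```text
[[271.0945 223.6303]
 [358.5868 223.7353]
 [314.7693 223.6442]]
t 10.17 TCP [0.4869 0.0122 0.0768] -> [0.5185 0.0037 0.0183] n 6 (min 1.8) row [-0.1, -0.2, 11.2] [0.03, -0.02, 0.03]
path z [0.077, 0.067, 0.057, 0.048, 0.038, 0.028, 0.018]
```

View pics/w5.png

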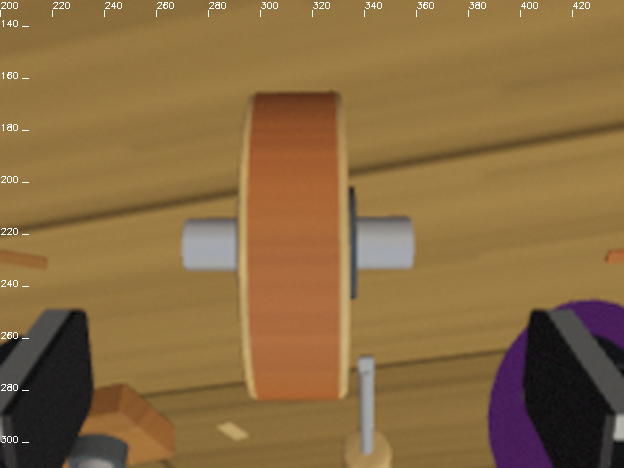

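The view matches the projected axle ends (271 and 358). The hand is about 1–2 mm off to the right, so I'll correct that and go down.

>>> {"name": "move_arm", "arguments": {"targets": [[[-0.5,-0.2,11],[0,0,0]],[[-0.5,-0.2,11],[0,0,0]],[[-0.3,-0.2,11],[0,0,0]],[[-0.2,-0.2,11],[0,0,0]],[[0,0,11],[0,0,0]],[[0,0,8],[0,0,0]],[[0,0,0],[0,0,0]],[[0,0,0],[0,0,0]],[[0,0,0],[0,0,0]]]}}

```text
clock: 10.92
position: [0.5203, 0.0019, 0.0246]
ee_rot: [0.761, 0.592, 0.163, 0.208]
force: [0.4, 0.1, -1.0]
opening: 0.0848
```

Run:
```python
from h import *
go([.5064,.0068,.04],75.7,30,ahead=.025,n=1)
im=vision.camera('wrist');np.save('w6.npy',im)
print(proj('wrist',[[.499,-.0225,.04],[.5139,.0362,.04]]))
```

```text
t 10.92 TCP [0.5203 0.0019 0.0246] -> [0.5185 0.0037 0.0183] n 1 (min 0.2) row [1.3, -5.1, 4.3] [0.71, -0.16, 0.06]
path z [0.025, 0.018]
[[254.0888 264.4082]
 [380.7941 264.2276]]
```

>>> {"name": "move_arm", "arguments": {"targets": [[[0.5,-2.5,2.5],[0.3,0,0]],[[0.5,-2.5,2.5],[0.3,0,0]],[[0,0,0],[0,0,0]],[[0,0,0],[0,0,0]]]}}

```text
clock: 11.3
position: [0.5188, 0.0037, 0.0189]
ee_rot: [0.762, 0.593, 0.161, 0.205]
force: [-0.1, 0.2, 0.0]
opening: 0.085
```

Run:
```python
from h import *
go([.5064,.0068,.04],75.7,30,ahead=.025,n=1)
im=vision.camera('wrist');crop(im,190,180,260,190,2.8,'pics/w6.png')
```

```text
t 11.30 TCP [0.5188 0.0037 0.0189] -> [0.5185 0.0037 0.0183] n 1 (min 0.0) row [-0.1, -0.6, 0.3] [0.18, -0.19, 0.07]
path z [0.019, 0.018]
```

View pics/w6.png

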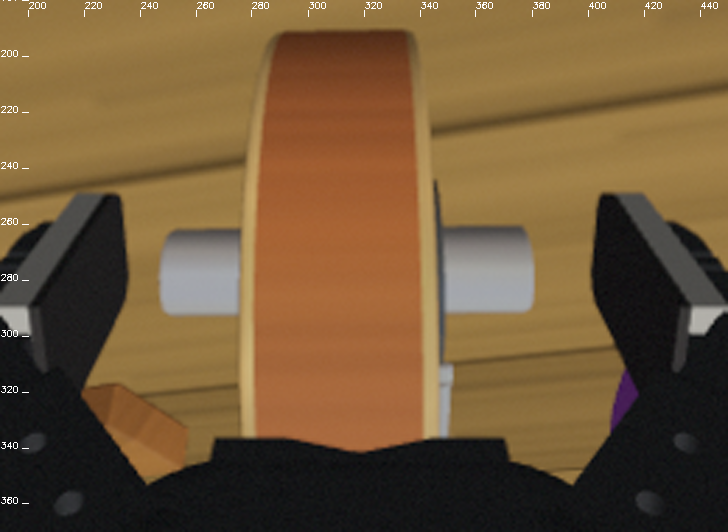

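The axle lies between the pads, with its centre at column 314 against the pads' middle at 318. I'll shift 1.5 mm and close.

>>> {"name": "move_arm", "arguments": {"targets": [[[-1.5,0,0],[0,0,0]],[[0,0,0],[0,0,0]],[[0,0,0],[0,0,0]]]}}

```text
clock: 11.6
position: [0.5184, 0.0022, 0.0191]
ee_rot: [0.762, 0.593, 0.161, 0.205]
force: [-0.0, -0.1, -0.7]
opening: 0.085
```

>>> {"name": "move_arm", "arguments": {"targets": [[[0,0,0],[0,0,0]],[[0,0,0],[0,0,0]],[[0,0,0],[0,0,0]],[[0,0,0],[0,0,0]],[[0,0,0],[0,0,0]],[[0,0,0],[0,0,0]]], "grip": 50, "squeeze": 40}}

```text
clock: 12.1
position: [0.5188, 0.0017, 0.0195]
ee_rot: [0.762, 0.593, 0.161, 0.205]
force: [-0.4, -0.3, 1.0]
opening: 0.0591
```

Run:
```python
from h import *
s=ctrl.read_state();print(s['force'],s['opening'],s['joints'])
R=Ro.from_quat(s['ee_rot']).as_matrix();print(R, s['position']-.025*R[:,2])
im=vision.camera('wrist');crop(im,190,180,260,190,2.8,'pics/w7.png')
```

```text
[-0.4299 -0.2677  1.0077] 0.059147259181756597 [-0.0948  0.4069 -1.0808 -0.44   -0.0751  0.1329]
[[ 0.2449  0.8373  0.4888]
 [ 0.9696 -0.2124 -0.1219]
 [ 0.0018  0.5038 -0.8638]] [0.5066 0.0048 0.041 ]
```

View pics/w7.png

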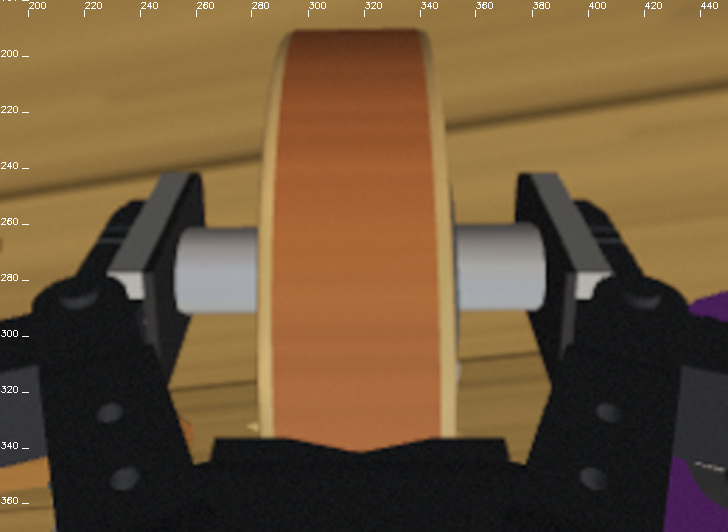

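The wheel is pinched with opening 59.1 mm, and both axle ends sit on the pads. That uses up the viewer, so from here I check numerically. I'll roll it in an arc to heading about -97°.

Run:
```python
from h import *
go([.527,-.026,.041],-7.2,30,ahead=.025,n=18)
```

```text
t 12.15 TCP [0.5188 0.0017 0.0194] -> [ 0.5254 -0.0384  0.0193] n 18 (min 11.9) row [-1.1, 1.9, 1.1] [0.01, -2.32, 3.99]
path z [0.019, 0.019, 0.019, 0.019, 0.019, 0.019, 0.019, 0.019, 0.019, 0.019, 0.019, 0.019, 0.019, 0.019, 0.019, 0.019, 0.019, 0.019, 0.019]
```

>>> {"name": "move_arm", "arguments": {"targets": [[[-0.6,1,0.6],[0,-1.2,2]],[[-1.1,1.9,1.1],[0,-2.32,3.99]],[[-1.1,1.9,1.1],[0,-2.32,3.99]],[[-1.1,1.9,1.1],[0,-2.32,3.99]],[[-1.1,1.9,1.1],[0,-2.32,3.99]],[[-1.1,1.9,1.1],[0,-2.32,3.99]],[[-1.1,1.9,1.1],[0,-2.32,3.99]],[[-1.1,1.9,1.1],[0,-2.32,3.99]],[[-1.1,1.9,1.1],[0,-2.32,3.99]]]}}

```text
clock: 12.9
position: [0.5278, -0.0156, 0.0195]
ee_rot: [0.922, 0.288, 0.08, 0.247]
force: [1.1, 0.5, -2.4]
opening: 0.059
```

```bash
cat >> h.py <<'E'
def st(a=.025):
    s=ctrl.read_state();R=Ro.from_quat(s['ee_rot']).as_matrix()
    print('hub~',s['position']-a*R[:,2],'psi %.1f lean %.1f xz %.4f'%(np.degrees(np.arctan2(R[1,0],R[0,0])),np.degrees(np.arccos(-R[2,2])),R[2,0]),'F',s['force'],'op %.4f'%s['opening'],'T',s['ft_torque'])
E
python3 - <<'E'
from h import *
st();go([.527,-.026,.041],-7.2,30,ahead=.025,n=10)
E
```

```text
hub~ [ 0.5205 -0.0054  0.0411] psi 34.8 lean 30.1 xz 0.0048 F [ 1.0635  0.4985 -2.4022] op 0.0590 T [ 0.5297  0.3906 -0.039 ]
t 12.90 TCP [ 0.5278 -0.0156  0.0195] -> [ 0.5254 -0.0384  0.0193] n 10 (min 6.0) row [-0.9, 1.9, 1.1] [0.0, -2.13, 3.62]
path z [0.019, 0.019, 0.019, 0.019, 0.019, 0.019, 0.019, 0.019, 0.019, 0.019, 0.019]
```

>>> {"name": "move_arm", "arguments": {"targets": [[[-0.9,1.9,1.1],[0,-2.1,3.6]],[[-0.9,1.9,1.1],[0,-2.1,3.6]],[[-0.9,1.9,1.1],[0,-2.1,3.6]],[[-0.9,1.9,1.1],[0,-2.1,3.6]],[[-0.9,1.9,1.1],[0,-2.1,3.6]],[[-0.9,1.9,1.1],[0,-2.1,3.6]],[[-0.9,1.9,1.1],[0,-2.1,3.6]],[[-0.9,1.9,1.1],[0,-2.1,3.6]],[[-0.9,1.9,1.1],[0,-2.1,3.6]],[[-0.4,1,0.5],[0,-1,1.6]],[[0,0,0],[0,0,0]]]}}

```text
clock: 13.82
position: [0.5253, -0.0364, 0.0193]
ee_rot: [0.964, -0.054, -0.015, 0.259]
force: [-3.3, -0.2, 5.0]
opening: 0.059
```

Run:
```python
from h import *
st();go([.501,-.231,.041],-7.2,30,ahead=.025,n=14)
```

```text
hub~ [ 0.5267 -0.0239  0.041 ] psi -6.5 lean 30.1 xz -0.0007 F [-3.2984 -0.212   5.0345] op 0.0590 T [-0.0027  0.3428 -0.1843]
t 13.82 TCP [ 0.5253 -0.0364  0.0193] -> [ 0.4994 -0.2434  0.0193] n 14 (min 5.5) row [-0.1, 12.9, 7.5] [0.0, -0.02, 0.05]
path z [0.019, 0.019, 0.019, 0.019, 0.019, 0.019, 0.019, 0.019, 0.019, 0.019, 0.019, 0.019, 0.019, 0.019, 0.019]
```

>>> {"name": "move_arm", "arguments": {"targets": [[[0,5,2.9],[0,0,0]],[[-0.1,10,5.8],[0,0,0]],[[-0.1,12.9,7.4],[0,0,0]],[[-0.1,12.9,7.4],[0,0,0]],[[-0.1,12.9,7.4],[0,0,0]],[[-0.1,12.9,7.4],[0,0,0]],[[-0.1,12.9,7.4],[0,0,0]],[[-0.1,8,4.6],[0,0,0]]]}}

```text
clock: 14.48
position: [0.5161, -0.1391, 0.0194]
ee_rot: [0.965, -0.049, -0.01, 0.258]
force: [1.7, -0.6, -0.5]
opening: 0.0594
```

Run:
```python
from h import *
st();go([.501,-.231,.041],-7.2,30,ahead=.025,n=8)
```

```text
hub~ [ 0.5172 -0.1267  0.0411] psi -5.8 lean 29.9 xz 0.0066 F [ 1.6582 -0.6388 -0.4834] op 0.0594 T [ 0.5253 -0.2627  0.1334]
t 14.48 TCP [ 0.5161 -0.1391  0.0194] -> [ 0.4994 -0.2434  0.0193] n 8 (min 2.8) row [-0.6, 11.4, 6.6] [-0.01, -0.13, 0.13]
path z [0.019, 0.019, 0.019, 0.019, 0.019, 0.019, 0.019, 0.019, 0.019]
```

>>> {"name": "move_arm", "arguments": {"targets": [[[-0.6,11.4,6.6],[0,-0.15,0.15]],[[-0.6,11.4,6.6],[0,-0.15,0.15]],[[-0.6,11.4,6.6],[0,-0.15,0.15]],[[-0.6,11.4,6.6],[0,-0.15,0.15]],[[-0.6,11.4,6.6],[0,-0.15,0.15]],[[-0.6,11.4,6.6],[0,-0.15,0.15]],[[-0.6,11.4,6.6],[0,-0.15,0.15]],[[-0.3,5,2.9],[0,-0.1,0.1]],[[0,0,0],[0,0,0]],[[0,0,0],[0,0,0]]]}}

```text
clock: 15.32
position: [0.5052, -0.2424, 0.0194]
ee_rot: [0.965, -0.063, -0.009, 0.255]
force: [0.9, -0.1, 0.5]
opening: 0.0591
```

Run:
```python
from h import *
st();go([.513,-.244,.041],96,30,ahead=.025,n=26)
# wheel position check: dark plug + brown rim in side camera
im=vision.camera('wrist');h=cv2.cvtColor(im,cv2.COLOR_RGB2HSV)
for r in (200,215,230,250):
    row=h[r,230:410];m=np.nonzero((row[:,0]<13)&(row[:,1]>110)&(row[:,2]>70))[0]+230;print(r,m.min() if len(m) else None,m.max() if len(m) else None,len(m))
```

```text
hub~ [ 0.5064 -0.2301  0.0411] psi -7.2 lean 29.6 xz 0.0150 F [ 0.8727 -0.0848  0.5121] op 0.0591 T [ 0.4445 -0.2257  0.1335]
t 15.32 TCP [ 0.5052 -0.2424  0.0194] -> [ 0.5254 -0.2427  0.0193] n 26 (min 14.7) row [0.7, 0.5, 0.3] [0.02, 1.95, -3.46]
path z [0.019, 0.019, 0.019, 0.019, 0.019, 0.019, 0.019, 0.019, 0.019, 0.019, 0.019, 0.019, 0.019, 0.019, 0.019, 0.019, 0.019, 0.019, 0.019, 0.019, 0.019, 0.019, 0.019, 0.019, 0.019, 0.019, 0.019]
200 293 340 48
215 291 341 51
230 290 342 53
250 None None 0
```

>>> {"name": "move_arm", "arguments": {"targets": [[[0.4,0.3,0.2],[0,1,-1.7]],[[0.7,0.5,0.3],[0,1.95,-3.46]],[[0.7,0.5,0.3],[0,1.95,-3.46]],[[0.7,0.5,0.3],[0,1.95,-3.46]],[[0.7,0.5,0.3],[0,1.95,-3.46]],[[0.7,0.5,0.3],[0,1.95,-3.46]],[[0.7,0.5,0.3],[0,1.95,-3.46]],[[0.7,0.5,0.3],[0,1.95,-3.46]],[[0.7,0.5,0.3],[0,1.95,-3.46]],[[0.7,0.5,0.3],[0,1.95,-3.46]],[[0.7,0.5,0.3],[0,1.95,-3.46]],[[0.7,0.5,0.3],[0,1.95,-3.46]]]}}

```text
clock: 16.37
position: [0.5143, -0.2347, 0.0194]
ee_rot: [0.903, 0.345, 0.092, 0.241]
force: [-1.0, -0.3, -1.9]
opening: 0.0589
```

Run:
```python
from h import *
st();go([.513,-.244,.041],96,30,ahead=.025,n=16)
```

```text
hub~ [ 0.506  -0.2254  0.0411] psi 41.8 lean 29.9 xz -0.0009 F [-1.0293 -0.293  -1.8587] op 0.0589 T [ 0.2944  0.3761 -0.0289]
t 16.37 TCP [ 0.5143 -0.2347  0.0194] -> [ 0.5254 -0.2427  0.0193] n 16 (min 7.7) row [-0.2, 0.7, 0.4] [-0.01, 1.69, -2.93]
path z [0.019, 0.019, 0.019, 0.019, 0.019, 0.019, 0.019, 0.019, 0.019, 0.019, 0.019, 0.019, 0.019, 0.019, 0.019, 0.019, 0.019]
```

>>> {"name": "move_arm", "arguments": {"targets": [[[-0.2,1.8,1],[0,1.69,-2.93]],[[-0.2,1.8,1],[0,1.69,-2.93]],[[-0.2,1.8,1],[0,1.69,-2.93]],[[-0.2,1.8,1],[0,1.69,-2.93]],[[-0.2,1.8,1],[0,1.69,-2.93]],[[-0.2,0.7,0.4],[0,1.69,-2.93]],[[-0.2,0.7,0.4],[0,1.69,-2.93]],[[-0.2,0.7,0.4],[0,1.69,-2.93]],[[-0.2,0.7,0.4],[0,1.69,-2.93]],[[-0.2,0.7,0.4],[0,1.69,-2.93]],[[-0.2,0.7,0.4],[0,1.69,-2.93]],[[-0.2,0.7,0.4],[0,1.69,-2.93]],[[0,0,0],[0,0,0]],[[0,0,0],[0,0,0]]]}}

```text
clock: 17.53
position: [0.5256, -0.2314, 0.0193]
ee_rot: [0.71, 0.656, 0.175, 0.186]
force: [-0.7, -0.6, 0.7]
opening: 0.0592
```

Run:
```python
from h import *
st();go([.513,-.244,.041],96,30,ahead=.025,n=4)
R=axes(96,0);O=np.array([.5965,-.2356]);s=ctrl.read_state();M=Ro.from_quat(s['ee_rot']).as_matrix();h=s['position']-.025*M[:,2]
d=h[:2]-O;print('stand x,y',d@R[:2,1],d@R[:2,0])
```

```text
hub~ [ 0.5133 -0.2305  0.0411] psi 85.6 lean 29.6 xz 0.0036 F [-0.7396 -0.5994  0.7367] op 0.0592 T [-0.2677  0.4829 -0.1365]
t 17.53 TCP [ 0.5256 -0.2314  0.0193] -> [ 0.5254 -0.2427  0.0193] n 4 (min 1.5) row [-2.8, 0.0, -0.0] [-0.11, 1.25, -2.29]
path z [0.019, 0.019, 0.019, 0.019, 0.019]
stand x,y -0.0822440403046078 0.013779981713920314
```

Run:
```python
from h import *
go([.5133,-.2305,.041],71.6,30,ahead=.025,n=5)
```

```text
t 17.53 TCP [ 0.5256 -0.2314  0.0193] -> [ 0.5252 -0.2344  0.0193] n 5 (min 2.0) row [-0.6, 0.0, 0.0] [-0.09, -1.42, 2.4]
path z [0.019, 0.019, 0.019, 0.019, 0.019, 0.019]
```

>>> {"name": "move_arm", "arguments": {"targets": [[[-0.6,0,0],[0,-1.4,2.4]],[[-0.6,0,0],[0,-1.4,2.4]],[[-0.6,0,0],[0,-1.4,2.4]],[[-0.6,0,0],[0,-1.4,2.4]],[[-0.6,0,0],[0,-1.4,2.4]],[[-0.2,0,0],[0,-0.6,1]],[[0,0,0],[0,0,0]]]}}

```text
clock: 18.12
position: [0.5239, -0.2321, 0.0193]
ee_rot: [0.795, 0.55, 0.143, 0.21]
force: [-0.5, -2.0, 1.3]
opening: 0.0588
```

Run:
```python
from h import *
st();go([.5448,-.241,.041],71.6,30,ahead=.025,n=5)
```

```text
hub~ [ 0.5124 -0.2277  0.0411] psi 69.3 lean 29.5 xz -0.0038 F [-0.4764 -1.9911  1.2596] op 0.0588 T [-0.3585  0.6583 -0.22  ]
t 18.12 TCP [ 0.5239 -0.2321  0.0193] -> [ 0.5567 -0.2449  0.0193] n 5 (min 0.9) row [-0.2, 6.1, 3.5] [-0.1, 0.27, -0.38]
path z [0.019, 0.019, 0.019, 0.019, 0.019, 0.019]
```

>>> {"name": "move_arm", "arguments": {"targets": [[[0,6,3.4],[0,0,0]],[[0,6,3.4],[0,0,0]],[[0,6,3.4],[0,0,0]],[[0,6,3.4],[0,0,0]],[[0,6,3.4],[0,0,0]],[[0,0,0],[0,0,0]],[[0,0,0],[0,0,0]]]}}

```text
clock: 18.7
position: [0.5595, -0.2443, 0.0193]
ee_rot: [0.795, 0.551, 0.143, 0.211]
force: [-0.2, -1.9, 1.1]
opening: 0.0586
```

```bash
cat >> h.py <<'E'
def sd():
    R=axes(96,0);O=np.array([.5965,-.2356]);s=ctrl.read_state();M=Ro.from_quat(s['ee_rot']).as_matrix();d=(s['position']-.025*M[:,2])[:2]-O
    print('stand x %.1f y %.1f mm'%(d@R[:2,1]*1e3,d@R[:2,0]*1e3))
E
python3 - <<'E'
from h import *
st();sd();go([.5448,-.241,.041],96,30,ahead=.025,n=9)
E
```

```text
hub~ [ 0.548  -0.2399  0.0411] psi 69.4 lean 29.5 xz -0.0043 F [-0.1756 -1.932   1.1239] op 0.0586 T [-0.0412  0.444  -0.1201]
stand x -48.7 y 0.8 mm
t 18.70 TCP [ 0.5595 -0.2443  0.0193] -> [ 0.5572 -0.2397  0.0193] n 9 (min 3.8) row [0.5, -0.3, -0.2] [-0.06, 1.49, -2.56]
path z [0.019, 0.019, 0.019, 0.019, 0.019, 0.019, 0.019, 0.019, 0.019, 0.019]
```

>>> {"name": "move_arm", "arguments": {"targets": [[[0.2,-0.4,-0.2],[0,1.5,-2.6]],[[0.2,-0.4,-0.2],[0,1.5,-2.6]],[[0.2,-0.4,-0.2],[0,1.5,-2.6]],[[0.2,-0.4,-0.2],[0,1.5,-2.6]],[[0.2,-0.4,-0.2],[0,1.5,-2.6]],[[0.2,-0.4,-0.2],[0,1.5,-2.6]],[[0.2,-0.4,-0.2],[0,1.5,-2.6]],[[0.2,-0.4,-0.2],[0,1.5,-2.6]],[[0.2,-0.4,-0.2],[0,1.5,-2.6]],[[0,0,0],[0,0,0]],[[0,0,0],[0,0,0]]]}}

```text
clock: 19.62
position: [0.556, -0.2373, 0.0194]
ee_rot: [0.635, 0.728, 0.196, 0.166]
force: [0.1, -0.3, 1.4]
opening: 0.059
```

Run:
```python
from h import *
st();sd();go([.5448,-.241,.041],96,30,ahead=.025,n=2)
im=vision.camera('wrist');h=cv2.cvtColor(im,cv2.COLOR_RGB2HSV)
for r in (200,215,230):
    row=h[r,230:410];m=np.nonzero((row[:,0]<13)&(row[:,1]>110)&(row[:,2]>70))[0]+230;print(r,m.min() if len(m) else None,m.max() if len(m) else None,len(m))
```

```text
hub~ [ 0.5437 -0.2392  0.0411] psi 97.9 lean 29.8 xz 0.0079 F [ 0.1458 -0.2726  1.3828] op 0.0590 T [-0.0596  0.294   0.0264]
stand x -52.9 y 2.0 mm
t 19.62 TCP [ 0.556  -0.2373  0.0194] -> [ 0.5572 -0.2397  0.0193] n 2 (min 0.3) row [-1.3, 0.4, 0.2] [-0.11, -0.67, 0.71]
path z [0.019, 0.019, 0.019]
200 293 340 48
215 291 341 51
230 290 343 54
```

>>> {"name": "move_arm", "arguments": {"targets": [[[-1,3,1.7],[0,-0.5,0.7]],[[-1,3,1.7],[0,-0.5,0.7]],[[0,0,0],[0,0,0]],[[0,0,0],[0,0,0]]]}}

```text
clock: 20.0
position: [0.5637, -0.2368, 0.0194]
ee_rot: [0.647, 0.718, 0.193, 0.17]
force: [0.5, -1.1, 0.5]
opening: 0.0589
```

Run:
```python
from h import *
st();sd()
```

```text
hub~ [ 0.5514 -0.2382  0.0411] psi 96.0 lean 29.8 xz 0.0048 F [ 0.543  -1.0801  0.5498] op 0.0589 T [-0.3055  0.4423 -0.0954]
stand x -45.2 y 2.1 mm
```

>>> {"name": "move_arm", "arguments": {"targets": [[[-0.4,5,0.8],[0,0,0]],[[-0.4,5.2,0.9],[0,0,0]],[[-0.4,4.9,1.5],[0,0,0]],[[-0.4,6.8,3.2],[0,0,0]],[[0,0,0],[0,0,0]]]}}

```text
clock: 20.42
position: [0.5861, -0.2343, 0.0256]
ee_rot: [0.648, 0.717, 0.193, 0.169]
force: [1.0, -0.4, -2.9]
opening: 0.059
```

Run:
```python
from h import *
st();sd()
```

```text
hub~ [ 0.5738 -0.2357  0.0473] psi 95.9 lean 29.7 xz 0.0075 F [ 1.0235 -0.4464 -2.9137] op 0.0590 T [-0.1204  0.8798 -0.0387]
stand x -22.6 y 2.3 mm
```

>>> {"name": "move_arm", "arguments": {"targets": [[[-0.6,6.2,4.3],[0,0,0]],[[-0.6,3.8,3.5],[0,0,0]],[[-0.6,3.4,4.1],[0,0,0]],[[0,2.8,4.3],[0,0,0]],[[0,0,0],[0,0,0]],[[0,0,0],[0,0,0]]]}}

```text
clock: 20.92
position: [0.6098, -0.2321, 0.0193]
ee_rot: [0.648, 0.717, 0.194, 0.168]
force: [-5.2, 0.1, 7.8]
opening: 0.0591
```

Run:
```python
from h import *
st();sd()
im=vision.camera('wrist');h=cv2.cvtColor(im,cv2.COLOR_RGB2HSV);cv2.imwrite('pics/w9.png',im[:,:,::-1])
for r in (200,215,230):
    row=h[r,230:410];m=np.nonzero((row[:,0]<13)&(row[:,1]>110)&(row[:,2]>70))[0]+230;print(r,m.min() if len(m) else None,m.max() if len(m) else None,len(m))
```

```text
hub~ [ 0.5975 -0.2336  0.041 ] psi 96.0 lean 29.7 xz 0.0099 F [-5.2043  0.0968  7.8005] op 0.0591 T [0.1283 0.6464 0.1411]
stand x 1.2 y 1.9 mm
200 293 340 48
215 291 341 51
230 289 343 55
```

>>> {"name": "move_arm", "arguments": {"targets": [[[0,-0.5,-1.1],[0,0,0]],[[0,0,0],[0,0,0]],[[0,0,0],[0,0,0]]]}}

```text
clock: 21.22
position: [0.6093, -0.2322, 0.0195]
ee_rot: [0.648, 0.717, 0.194, 0.168]
force: [1.8, 1.7, 0.2]
opening: 0.0591
```

Run:
```python
from h import *
st();sd()
```

```text
hub~ [ 0.5969 -0.2338  0.0412] psi 96.0 lean 29.7 xz 0.0100 F [1.7833 1.6989 0.1722] op 0.0591 T [0.1053 0.1695 0.011 ]
stand x 0.6 y 1.8 mm
```

>>> {"name": "move_arm", "arguments": {"targets": [[[0,0,0],[0,0,0]],[[0,0,0],[0,0,0]],[[0,0,0],[0,0,0]],[[0,0,0],[0,0,0]],[[0,0,0],[0,0,0]]], "grip": 63}}

```text
clock: 21.63
position: [0.6084, -0.2325, 0.018]
ee_rot: [0.649, 0.717, 0.193, 0.167]
force: [0.6, 0.6, 1.1]
opening: 0.0629
```

>>> {"name": "move_arm", "arguments": {"targets": [[[0,0,0],[0,0,0]],[[0,0,0],[0,0,0]],[[0,0,0],[0,0,0]],[[0,0,0],[0,0,0]],[[0,0,0],[0,0,0]]], "grip": 84}}

```text
clock: 22.05
position: [0.6082, -0.2327, 0.0179]
ee_rot: [0.649, 0.717, 0.192, 0.167]
force: [-0.4, 0.6, -0.3]
opening: 0.0838
```

Run:
```python
from h import *
st();sd()
im=vision.camera('wrist');h=cv2.cvtColor(im,cv2.COLOR_RGB2HSV);cv2.imwrite('pics/w10.png',im[:,:,::-1])
for r in (195,200,215,230,240):
    row=h[r,230:410];m=np.nonzero((row[:,0]<13)&(row[:,1]>110)&(row[:,2]>70))[0]+230;print(r,m.min() if len(m) else None,m.max() if len(m) else None,len(m))
# grey axle / dark pads along axle row
for r in (268,275,282):
    row=im[r].astype(int);g=[(u,row[u].tolist()) for u in range(210,430,6)];print(r,[(u,sum(v)//3,max(v)-min(v)) for u,v in g])
```

```text
hub~ [ 0.5959 -0.2342  0.0397] psi 95.9 lean 29.5 xz 0.0097 F [-0.366   0.6149 -0.3283] op 0.0838 T [-0.0624  0.472   0.0271]
stand x -0.4 y 1.5 mm
195 328 338 11
200 295 340 46
215 293 342 50
230 291 344 54
240 291 345 55
268 [(210, 79, 5), (216, 24, 1), (222, 31, 2), (228, 30, 1), (234, 30, 1), (240, 74, 75), (246, 73, 75), (252, 72, 75), (258, 89, 7), (264, 90, 8), (270, 91, 6), (276, 91, 8), (282, 92, 6), (288, 137, 91), (294, 99, 109), (300, 99, 110), (306, 100, 110), (312, 99, 111), (318, 99, 110), (324, 99, 109), (330, 100, 110), (336, 100, 109), (342, 99, 112), (348, 134, 95), (354, 80, 4), (360, 94, 8), (366, 93, 7), (372, 94, 7), (378, 93, 6), (384, 86, 45), (390, 73, 77), (396, 74, 78), (402, 20, 2), (408, 17, 2), (414, 17, 2), (420, 25, 4), (426, 79, 5)]
275 [(210, 60, 4), (216, 29, 1), (222, 30, 1), (228, 30, 1), (234, 31, 2), (240, 76, 78), (246, 74, 77), (252, 75, 78), (258, 133, 7), (264, 133, 7), (270, 133, 8), (276, 132, 7), (282, 132, 9), (288, 136, 97), (294, 98, 111), (300, 100, 109), (306, 100, 110), (312, 99, 111), (318, 99, 110), (324, 98, 112), (330, 101, 108), (336, 99, 111), (342, 99, 112), (348, 130, 97), (354, 102, 14), (360, 131, 10), (366, 131, 9), (372, 131, 10), (378, 131, 9), (384, 133, 9), (390, 76, 81), (396, 76, 79), (402, 20, 3), (408, 16, 2), (414, 18, 1), (420, 18, 0), (426, 51, 3)]
282 [(210, 27, 1), (216, 31, 2), (222, 30, 1), (228, 31, 1), (234, 30, 0), (240, 103, 100), (246, 105, 99), (252, 104, 70), (258, 165, 2), (264, 164, 2), (270, 164, 2), (276, 164, 4), (282, 164, 2), (288, 139, 95), (294, 101, 113), (300, 103, 111), (306, 102, 112), (312, 102, 112), (318, 102, 111), (324, 102, 111), (330, 100, 113), (336, 102, 113), (342, 101, 112), (348, 126, 98), (354, 113, 21), (360, 158, 5), (366, 158, 5), (372, 157, 6), (378, 157, 6), (384, 157, 5), (390, 109, 99), (396, 108, 100), (402, 18, 2), (408, 15, 2), (414, 15, 1), (420, 20, 3), (426, 20, 3)]
```

The wheel stays put with gaps of about 15 px on each side of the axle. I'll retreat along the tool axis.

>>> {"name": "move_arm", "arguments": {"targets": [[[0,0,-6],[0,0,0]],[[0,0,-10],[0,0,0]],[[0,0,-12],[0,0,0]],[[0,0,-15],[0,0,0]],[[0,0,-18],[0,0,0]],[[0,-3,-20],[0,0,0]],[[0,-8,-20],[0,0,0]],[[0,-8,-20],[0,0,0]],[[0,0,-10],[0,0,0]],[[0,0,0],[0,0,0]],[[0,0,0],[0,0,0]]]}}

```text
clock: 23.02
position: [0.5211, -0.2422, 0.1333]
ee_rot: [0.648, 0.717, 0.192, 0.169]
force: [0.0, -0.2, 0.3]
opening: 0.0839
```

Run:
```python
from h import *
st();c=cam('wrist');im=vision.camera('wrist');cv2.imwrite('pics/w11.png',im[:,:,::-1])
O=np.array([.5965,-.2356]);R=axes(96,0)
X=lambda x,y,z:[*(O+R[:2,1]*x+R[:2,0]*y),z]
print('expected axle ends',proj('wrist',[X(0,-.03,.04),X(0,.03,.04),X(0,0,.04)],c))
u0=proj('wrist',[X(0,0,.04)],c)[0]
h=cv2.cvtColor(im,cv2.COLOR_RGB2HSV).astype(int)
m=((h[...,1]<40)&(h[...,2]>70)).astype(np.uint8)
x0,y0=int(u0[0])-60,int(u0[1])-30
n,l,s,cc=cv2.connectedComponentsWithStats(m[y0:y0+60,x0:x0+120]);print([(a[0]+x0,a[1]+y0,a[2],a[3],a[4]) for a in s[1:] if a[4]>40])
m=((h[...,0]<13)&(h[...,1]>110)&(h[...,2]>70)).astype(np.uint8)[y0-60:y0+60,x0:x0+120]
n,l,s,cc=cv2.connectedComponentsWithStats(m);print([(a[0]+x0,a[1]+y0-60,a[2],a[3],a[4]) for a in s[1:] if a[4]>40])
b=[vision.camera('side'),vision.camera('scene')]
for n_,i in zip(('side','scene'),b):
    cv2.imwrite(f'pics/{n_}9.png',i[:,:,::-1]);o=cv2.imread(f'pics/{n_}0.png')[:,:,::-1]
    for k,P in dict(jar=(.413,-.116,.03),gouge=(.65,.0,.01),off=(.40,-.35,.03),dog=(.5,.12,.05)).items():
        u,v=proj(n_,[P])[0].astype(int);q=np.abs(i[v-14:v+14,u-14:u+14].astype(int)-o[v-14:v+14,u-14:u+14]).max(2);print(n_,k,(u,v),'changed px',(q>40).sum())
    # dark block in tray
    u,v=proj(n_,[[.40,.375,.047]])[0].astype(int);hh=cv2.cvtColor(i,cv2.COLOR_RGB2HSV)[v-18:v+18,u-18:u+18];yy,xx=np.nonzero(hh[...,2]<100);print('block dark',len(xx),xx.mean()+u-18,yy.mean()+v-18,(u,v))
```

```text
hub~ [ 0.5088 -0.2436  0.155 ] psi 95.9 lean 29.6 xz 0.0067 F [ 0.0195 -0.2383  0.2727] op 0.0839 T [-0.0155  0.4823 -0.0218]
expected axle ends [[283.5852 214.2591]
 [345.5295 213.8302]
 [314.5687 214.0427]]
[(np.int32(287), np.int32(209), np.int32(17), np.int32(16), np.int32(210)), (np.int32(333), np.int32(208), np.int32(17), np.int32(21), np.int32(225))]
[(np.int32(307), np.int32(175), np.int32(23), np.int32(43), np.int32(884))]
side jar (np.int64(275), np.int64(242)) changed px 444
side gouge (np.int64(356), np.int64(210)) changed px 0
side off (np.int64(269), np.int64(320)) changed px 0
side dog (np.int64(303), np.int64(173)) changed px 0
block dark 201 264.97014925373134 110.80099502487562 (np.int64(271), np.int64(119))
scene jar (np.int64(313), np.int64(172)) changed px 0
scene gouge (np.int64(292), np.int64(240)) changed px 0
scene off (np.int64(258), np.int64(143)) changed px 97
scene dog (np.int64(366), np.int64(216)) changed px 0
block dark 214 474.5514018691589 242.96261682242994 (np.int64(477), np.int64(239))
```

```bash
python3 -c "
from workcell import job
print(job.close_job())"
```

```text
the job is handed in; nothing more can be done
None
```

The sanding block is in the tray and the honing wheel is standing by itself in the cradle. The job is handed in at about 23 s on the robot clock, and no verdict was reported.

**What I did**
- **Block:** I took it out with the hand leaned back 30 degrees and set it in the tray. Both fixed cameras showed it upright near the middle after I let go.
- **Wheel:** I pinched it by the axle ends and rolled it past the jar, with two steered turns and one small correction for a 14 mm sideways drift. It then went over the front batten, where the axle reading rose to 47 mm (it reads about 1 mm high), and into the cradle.

**Last checks**
- **Position:** at release the hand put the axle about 0.5 mm off in stand x and 2 mm in stand y. The wrist camera afterwards put it nearer 4 mm in y, so the two disagree by 2 mm. Both are inside the 15 mm limit.
- **Square and upright:** both axle ends stood at about the same image row, so it looks square. The hand held it within about 0.6 degrees of upright at release. I did not measure its lean afterwards.
- **Other things:** in the last pictures the screwdriver and dog were unchanged in both views. The jar's spot in the side view and the offcuts' spot in the scene view had changed. Each was unchanged in the other view, so I took this to be the arm blocking them. I never compared the jig.
- **Viewing limit:** I used all 12 viewable pictures by the time I gripped the wheel, so the later checks are numbers only.

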